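# Clamp carving blanks in a ratchet clamp

### The job

Get the green ratchet clamp ready for carving: swing the yellow lever to free the pawl, wind the red knob back until the jaw is fully open, and swing the lever back so that the pawl catches again. Then lay every wooden blank from the cork board flat in the bed, red panel up, side by side in one row with their long sides parallel to the jaws and centred on the jaws, and click the knob clockwise step by step until the sprung pad grips the row. Last, press the orange lock button down until it snaps home; leave the brush pot, tub, bowl and mallet where they are.

Things in the scene. Friction and masses are not known exactly. Their poses are not given: they have to be found in the camera images.
- press: ratchet clamp, fixed: green base 120 x 440 x 14 mm, origin on the table; own y runs along the bed from the knob (-y) to the fixed jaw (+y), own x across. Bed = the base's top, z 14 mm, open at both sides. Knob axis at x 0, y -135 mm; lever pivot x -58, y -195; lock button x 0, y -222.5. All below z 100 mm but the knob's bar (to 115)
- knob (a joint): red knob over the brass pin wheel, rad, grows clockwise seen from above; 0 = jaw fully open (stop), 6.1 = end stop. One click = 0.628 rad = 12 mm of jaw. Turn to a whole multiple of 0.628: the click has caught, and the knob can fall back by 0.11 at most. 0.06 N m to turn, up to 0.5 when clamping. Yaw of its bar = clamp yaw - reading
- knob_grip (a point): on the knob's axis, 104 mm above the table, in the middle of its red bar (72 long x 16 wide, from 85 to 115 mm high), gripped across its 16 mm; own axes turn with the knob, bar along own x
- lever (a joint): release lever, rad, grows anticlockwise seen from above; 0 = pawl sprung against the wheel (knob turns only clockwise), 0.6 = stop, pawl held clear (knob turns both ways); stays where it is left; about 2 N at its yellow post
- lever_post (a point): top part of the lever's upright yellow post, diameter 16 mm, from 56 to 100 mm above the table; the point is on its axis at 90 mm
- lever_pivot (a point): fixed point on the lever's vertical hinge axis, 65 mm from the post, at 90 mm height
- pad (a joint): how far the sprung pad is pushed into the moving jaw, m, 0 free to 0.012 (stop); 4.5 N to start, then 1.5 N per mm. With all blanks in the bed it is 0 until the last click and about 0.006 after it: click 3 for 4 blanks, 6 for 3, 9 for 2, counted from fully open. Gripped = over 0.003. There is no room for another click: do not force it
- pad_face (a point): centre of the face, 62 mm wide, of the sprung pad on the moving jaw (jaw top at 59 mm), 36 mm above the table; at the clamp's y -22 mm when fully open
- fixed_face (a point): centre of the fixed jaw's wooden face, 62 mm wide, at the clamp's x 0, y +150 mm, 36 mm above the table (jaw top at 56 mm). Fully open there are 172 mm from here to the pad: four blanks of 36 mm fit with 28 mm to spare; the closing pad pushes blanks together along the bed
- lock (a joint): travel of the orange lock button, m, grows downwards: 0 up, 0.018 home. It resists up to about 7 N in the first 2 mm, gives way and snaps home; 8 N upwards on its cap frees it. Home, its pin stands between two pins of the wheel and the knob cannot turn; it goes down only with the knob resting at a click
- lock_top (a point): centre of the button's top, diameter 34 mm, 80 mm above the table when up; moves with it
- blank1: carving blank of pale wood with a brick-red panel on its top, 62 (own x) x 36 (own y) x 30 mm high, 75 g, lying on the cork board; origin at the centre of its underside; not there in every run
- blank2: carving blank of medium brown wood with a brick-red panel on its top, 62 (own x) x 36 (own y) x 30 mm high, 75 g, lying on the cork board; origin at the centre of its underside; not there in every run
- blank3: carving blank of plywood with a brick-red panel on its top, 62 (own x) x 36 (own y) x 30 mm high, 75 g, lying on the cork board; origin at the centre of its underside; not there in every run
- blank4: carving blank of dark wood with a brick-red panel on its top, 62 (own x) x 36 (own y) x 30 mm high, 75 g, lying on the cork board; origin at the centre of its underside; not there in every run
- board: cork board under the blanks, 250 x 210 x 4 mm, fixed; origin at the centre of its underside
- brush_pot: bystander: red pot, 80 mm across and 85 mm high, with brushes up to 130 mm; origin at its foot
- tub: bystander: green tub, 110 mm across, 90 mm high; origin at its foot
- mallet: bystander: wooden mallet lying down, head 60 x 100 x 60 mm, handle 130 mm along own -x; origin under the head
- slip_bowl: bystander: white bowl, 100 mm across, 45 mm high; origin at its foot
Mind the look-alikes: they are no part of the job. Leave any pink look-alike of the blank2 alone.

How it is judged:
On the way, in this order (a step that is already met when the one before it is completed fails the run):
1. the lever is swung over and the pawl freed (value of joint lever above 0.5 rad), for 0.2 s.
2. the knob is wound back and the jaw fully open (value of joint knob below 0.15 rad), for 0.2 s.
3. the lever is back and the pawl engaged, the jaw still open (value of joint lever below 0.1 rad and value of joint knob below 0.3 rad), for 0.2 s.
4. all blanks lie flat in the bed in one row (x of blank1 in the frame of press between -0.012 and 0.012 m and y of blank1 in the frame of press between -0.02 and 0.14 m and z of blank1 in the frame of press between 0.01 and 0.018 m and angle between each of blank1, blank2, blank3, blank4's own z axis and vertical below 0.12 rad and angle between the x axis of each of blank1, blank2, blank3, blank4 and the x axis of press, either way round below 0.15 rad and x of blank2 in the frame of press between -0.012 and 0.012 m and y of blank2 in the frame of press between -0.02 and 0.14 m and z of blank2 in the frame of press between 0.01 and 0.018 m and x of blank3 in the frame of press between -0.012 and 0.012 m and y of blank3 in the frame of press between -0.02 and 0.14 m and z of blank3 in the frame of press between 0.01 and 0.018 m and x of blank4 in the frame of press between -0.012 and 0.012 m and y of blank4 in the frame of press between -0.02 and 0.14 m and z of blank4 in the frame of press between 0.01 and 0.018 m), for 0.2 s.
5. the row is gripped by the sprung pad, pawl engaged (all of step 4 and value of joint pad above 0.003 m and value of joint lever below 0.1 rad), for 0.2 s.
6. the lock button has snapped home (value of joint lock above 0.015 m), for 0.2 s.
At the end, for the whole second after the job is handed in: Every blank present flat in the bed (within 4 mm, tilt < 0.12 rad), centred on the jaws within 12 mm, parallel to them within 0.15 rad; pad pushed in > 3 mm, lever < 0.1 rad, lock button down > 15 mm; blanks at rest and untouched (all of step 5 and value of joint lock above 0.015 m and contact force between each of blank1, blank2, blank3, blank4 and the fingers below 0.1 N and linear speed of each of blank1, blank2, blank3, blank4 below 0.02 m/s).
It fails at once if a bystander is pushed more than 4 cm (distance of any of brush_pot, tub, mallet, slip_bowl from where it was at the start of the episode above 0.04 m).
Of blank1, blank2, blank3, blank4 only 2 to 4 are there at a start; the rules pass over those that are not, and their reading is None.
At some moment in a run one of blank1, blank2, blank3, blank4 may be knocked a few centimetres aside while the robot is not near it.
It also fails if it takes over 210 s, if anything falls off the work surface, if the arm or the gripper's body presses on something with over 40 N, if the wrist force passes 120 N, or if a joint passes its speed limit or range.

### The arm

A 6-joint arm with a two-finger parallel gripper is mounted at the origin on the work surface. World frame = base frame: x ahead of the robot, y to its left, z up, the work surface at z = 0. Lengths are in m, angles in rad, forces in N, time in s.
With the tool pointing down it reaches from about 0.35 to 0.85 m from the base axis. Payload 8.1 kg.
Tool frame: the origin (TCP) lies on the centre line of the jaws, within the pads' length; the fingertips stand 19 mm ahead of it and the grasp point (between the pads) is the TCP; z points along the fingers, y is the line along which they close (so a half turn about z gives the same grasp; the last joint's range is limited). The gripper opens to 93 mm and grips with 3 to 60 N. Pads are 15 mm wide; open, the fingers measure 128 mm over their backs; the gripper's body (75 mm by 188 mm) begins 65 mm behind the grasp point.
Start: joints at [1.081, 0.13, 1.488, -0, 1.523, -0.085], TCP at [0.236, 0.552, 0.238] pointing down, gripper open.
Joint ranges: [-2.96, 2.96], [-0.89, 2.26], [0.02, 2.5], [-1.34, 4.48], [0, 2.73], [-2.66, 2.66]. Speed limits (rad/s): [2.39, 2.39, 2.79, 3.14, 3.14, 3.14].

### API

Orientations are given as a rotation vector (axis times angle).
In Python, from cell import robot gives the robot as it stands.
- The arm moves only by the tool move_arm, never from a script. Its argument "steps" is a list that holds one entry, the list of rows, each a list of 5 numbers: the finger opening in mm, from 0 to 93, then the shift along the tool's x, y, z in units of 30 mm (1.0 is 30 mm), then the turn about the tool's z in units of 5 degrees (1.0 is 5 degrees). In form: [[[gripper, tx, ty, tz, turn], ...]]. A call has 1 to 20 rows; each row shifts and turns the commanded pose from where the row before left it, along the tool's axes as they then stand; what a row does not reach is not made up. A row lasts 1/8 s, in which the tool goes at most 62.5 mm and 10.7 degrees, less where a joint would pass 70% of its speed; a pose out of reach is approached as far as the arm can. A call is refused whole if a number of a shift passes 1 or a number of a turn 1, either way. A call with a gripper value outside its range is refused whole. The fingers move at their own pace and stop on an object; "grip_force" is the grip in N (left out, the last holds). Time passes only in rows, so rows that do not move let the fingers close. It gives the time, the measured TCP pose, the force, the opening and the grip force at its end, in the units of the state.
- robot.get_obs(): the state, without advancing time (a new reading comes with each control period).
- robot.grab_frame(name): name is "side" or "top"; returns (picture, depth): 420x560x3 uint8, red, green, blue; 420x560 float32, m along the optical axis (not along the pixel's ray), 0 where there is no reading.
- robot.camera_model(name): a dict with "camera_matrix" (3x3 intrinsics, pixels), "dist" ([k1, k2, p1, p2, k3] as OpenCV has them; the pictures are not rectified), "T" (4x4, takes a point from camera to world coordinates). Camera axes: x right, y up, looking along -z (the intrinsics and any distortion apply to the point x, -y, -z); pixel columns grow to the right and rows downward; lengths in m; the calibration is good to about 2 mm. A picture is of the moment at which its call begins. camera_model takes no time and is no camera call.
- robot.close_job(): hands the job in; it is judged then, once.
The state is a dict: "time_s": time; "joints": joint angles; "dq": joint speeds; "joint_torque": joint torques, N m; "ee_pos": TCP position; "tcp_rot": TCP orientation; "force": force on the tool from outside, world axes, zero at the start; "wrist_torque": the same for the moment, N m; "finger_gap": opening from 0.0 (shut) to 1.0 (fully open); "grasp_force": force on a finger pad.
Only numpy, scipy, OpenCV 4.12 (cv2) and the standard library are available. Lean on these libraries where they do the work, as an engineer would, in place of code of your own. Each camera call takes 0.05 s, during which the arm holds its last target. There are 200 camera calls.

## Working session

There is one attempt and no reset: what is moved stays moved. The work goes in short steps, Python scripts to look and compute and a tool call to move; the robot and the scene stay as the last step left them, time stands still between calls to the robot, and variables do not carry over. Pictures are saved under pics/ and viewed, at most 14 in all, crops included, and the job is handed in when it is done.

Besides the shell and the picture viewer there is one more tool, called after "Emit:" as name([rows], argument=value, ...), one row to a line, values as JSON. move_arm: Moves the arm, as the interface text tells. Its arguments: {"type":"object","properties":{"steps":{"type":"array"},"grip_force":{"type":"number"}},"required":["steps"]}

```bash
ls; mkdir -p pics; python3 - <<'E'
from cell import robot
import cv2,numpy as np
for n in("top","side"):
    p,d=robot.grab_frame(n); cv2.imwrite(f"pics/{n}0.png",p[:,:,::-1]); np.save(f"{n}0d.npy",d)
    m=robot.camera_model(n); print(n,m["camera_matrix"],m["dist"],np.round(m["T"],3))
o=robot.get_obs(); print(o)
E
```

```text
pics
top [[456.38781922   0.         281.63040497]
 [  0.         456.38781922 216.82336087]
 [  0.           0.           1.        ]] [-0.06980171  0.          0.          0.          0.        ] [[ 0.011  0.991 -0.133  0.377]
 [-1.     0.009 -0.016  0.076]
 [-0.014  0.133  0.991  1.387]
 [ 0.     0.     0.     1.   ]]
side [[484.23792847   0.         280.50685483]
 [  0.         484.23792847 212.72886481]
 [  0.           0.           1.        ]] [-0.07281654  0.          0.          0.          0.        ] [[ 0.714  0.451 -0.536 -0.008]
 [-0.7    0.445 -0.558 -0.521]
 [-0.013  0.773  0.634  0.753]
 [ 0.     0.     0.     1.   ]]
{'time_s': 0.1, 'joints': array([ 1.08059069e+00,  1.31105664e-01,  1.48915821e+00, -8.40129920e-07,
        1.52301772e+00, -8.53826126e-02]), 'dq': array([-0.00052513, -0.00292011, -0.00326534, -0.00069289,  0.00135511,
        0.001025  ]), 'joint_torque': array([ 1.17402305e-03, -5.61335564e+01, -4.93099952e+01,  7.70109706e-02,
        2.90745799e-02, -7.76668048e-05]), 'ee_pos': array([0.23605441, 0.5510862 , 0.23668706]), 'tcp_rot': array([-6.31464777e-01, -3.07698609e+00,  2.54385162e-03]), 'force': array([-0.41659099, -0.43982504, -0.54420982]), 'wrist_torque': array([-0.03512002,  0.01975825, -0.00414282]), 'grasp_force': 0.0, 'finger_gap': 0.9984064922740145}
```

View pics/top0.png

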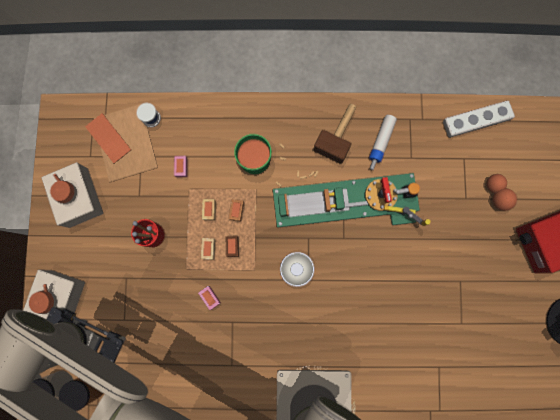

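View pics/side0.png

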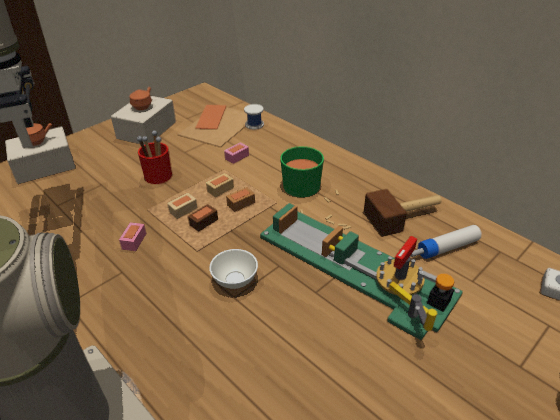

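The top view shows four blanks on the cork: pale (208,209), medium brown (236,210), another light one (207,248) and dark (232,246). The pink look-alikes are at (180,166) and (208,298), off the board. The clamp's fixed jaw is at (281,205), the knob bar at (385,190), the lever post at (427,221) and the lock at (413,190). The terracotta slab at (108,138) is also not a blank.

```bash
cat > h.py <<'E'
from cell import robot
import cv2,numpy as np
def grab(n): p,d=robot.grab_frame(n); return p,d
def ray(n,uv):
    m=robot.camera_model(n); q=cv2.undistortPoints(np.array(uv,float).reshape(-1,1,2),m["camera_matrix"],np.array(m["dist"]))[:,0]
    T=np.array(m["T"]); r=np.c_[q[:,0],-q[:,1],-np.ones(len(q))]@T[:3,:3].T
    return T[:3,3],r
def plane(n,uv,z):
    o,r=ray(n,uv); return o+r*((z-o[2])/r[:,2])[:,None]
def tri(uvt,uvs):
    o1,r1=ray("top",[uvt]);o2,r2=ray("side",[uvs]);r1=r1[0]/np.linalg.norm(r1[0]);r2=r2[0]/np.linalg.norm(r2[0])
    s=np.linalg.lstsq(np.c_[r1,-r2],o2-o1,rcond=None)[0]; a=o1+s[0]*r1;b=o2+s[1]*r2
    return (a+b)/2,np.linalg.norm(a-b)
def proj(n,P):
    m=robot.camera_model(n);T=np.linalg.inv(m["T"]);c=np.atleast_2d(P)@T[:3,:3].T+T[:3,3]
    c=c*[1,-1,-1]; return cv2.projectPoints(c,np.zeros(3),np.zeros(3),m["camera_matrix"],np.array(m["dist"]))[0][:,0]
def mask(p,h0,h1,s=100,v=60,box=None):
    H=cv2.cvtColor(p,cv2.COLOR_RGB2HSV).astype(int); h=H[...,0]
    k=((h>=h0)&(h<=h1)) if h0<=h1 else ((h>=h0)|(h<=h1))
    k=k&(H[...,1]>=s)&(H[...,2]>=v)
    if box: b=np.zeros_like(k);b[box[1]:box[3],box[0]:box[2]]=1;k=k&b
    return k.astype(np.uint8)
def blobs(k,a=15):
    n,l,st,c=cv2.connectedComponentsWithStats(k)
    return [(c[i],st[i,4],np.argwhere(l==i)[:,::-1]) for i in range(1,n) if st[i,4]>=a]
def rect(n,pts,z):
    P=plane(n,pts,z)[:,:2].astype(np.float32); (c,s,a)=cv2.minAreaRect(P*1000)
    a=np.deg2rad(a); 
    if s[0]<s[1]: a+=np.pi/2; s=s[::-1]
    return np.array(c)/1000,np.array(s),(a+np.pi/2)%np.pi-np.pi/2,P
E
python3 - <<'E'
from h import *
p=cv2.imread("pics/top0.png")[:,:,::-1].copy()
s=cv2.imread("pics/side0.png")[:,:,::-1].copy()
g=mask(p,60,85,80,30,(265,165,430,235))
b=max(blobs(g,50),key=lambda t:t[1]); c,sz,a,P=rect("top",b[2],.014); print("base",c,sz,np.rad2deg(a),b[1])
for nm,h0,h1,S in(("red",172,4,180),("yel",22,32,170),("or",10,16,200)):
  for n,im,box in(("top",p,(265,165,435,235)),("side",s,(380,230,465,335))):
    for c,A,_ in blobs(mask(im,h0,h1,S,120 if nm!="red" else 100,box),8): print(nm,n,np.round(c,1),A)
for c,A,q in blobs(mask(p,0,12,120,60,(188,188,257,270)),20):
    r=rect("top",q,.034); print("blank",np.round(c,1),A,r[0],r[1],np.rad2deg(r[2]))
    print(cv2.cvtColor(p,cv2.COLOR_RGB2HSV)[int(c[1]),int(c[0])])
z=cv2.resize(p[160:240,262:442],None,fx=4.4,fy=4.4,interpolation=cv2.INTER_CUBIC)
z2=cv2.resize(s[225:340,330:470],None,fx=3,fy=3,interpolation=cv2.INTER_CUBIC)
W=np.zeros((600,800,3),np.uint8);W[:z.shape[0],:z.shape[1]]=z
z2=z2[:600-z.shape[0]];W[z.shape[0]:z.shape[0]+z2.shape[0],:z2.shape[1]]=z2
z3=cv2.resize(p[185:273,185:260],None,fx=2.8,fy=2.8);W[z.shape[0]:z.shape[0]+z3.shape[0],430:430+z3.shape[1]]=z3
cv2.imwrite("pics/crop1.png",W[:,:,::-1])
E
```

```text
base [ 0.61015167 -0.09123198] [430.12478638 143.49092102] -88.4796596765518 2320
red top [385.5 186.7] 92
red side [406.9 246.8] 174
yel top [333.  205.5] 8
yel top [394.5 209. ] 48
yel top [427.2 221.5] 18
yel side [401.  290.5] 130
yel side [430.5 311.6] 65
or side [443.8 283.8] 26
blank [235.8 209.5] 170 [0.57833398 0.23720692] [60.75737   36.2089386] 0.4324383735656714
[  8 151 189]
blank [207.9 208.6] 100 [0.58217383 0.3203082 ] [39.62326431 21.25353241] 0.4854870736598906
[  7 150 190]
blank [231.7 246.3] 252 [0.46992871 0.24387256] [59.96605682 35.82788086] 1.475188851356504
[  8 154 189]
blank [207.  248.1] 103 [0.46319702 0.31731247] [41.72998047 21.01327324] 0.6740242242813089
[  8 153 190]
```

View pics/crop1.png

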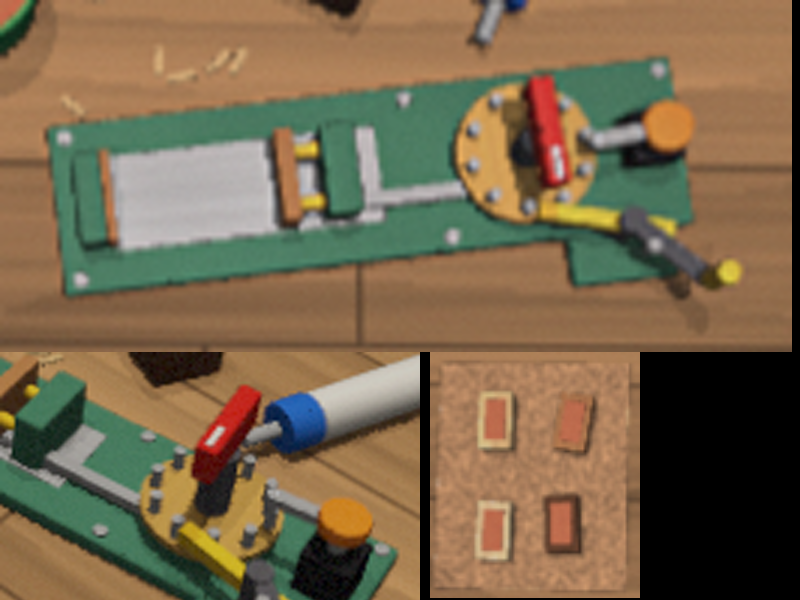

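The crop shows the clamp with its fixed jaw at left, the pad at about (290,175) in the crop, the red bar at (548,130), the lock at (668,127) and the lever post at (729,271). The four blanks are on the cork and none of them is pink.

```bash
cat >> h.py <<'E'
import os,json
if os.path.exists("press.json"):
    O0,YAW=json.load(open("press.json")); O0=np.array(O0)
    R2=np.array([[np.cos(YAW),-np.sin(YAW)],[np.sin(YAW),np.cos(YAW)]])
    def w(x,y): return O0+R2@np.array([x,y])
    def loc(P): return R2.T@(np.array(P)[:2]-O0)
E
python3 - <<'E'
from h import *
f=lambda x,y:[x/4.4+262-.4,y/4.4+160-.4]
uv=[f(50,129),f(67,294),f(667,57),f(692,221)]
P=plane("top",uv,.014)[:,:2]; print(P)
L=np.array([[.06,.22],[-.06,.22],[.06,-.22],[-.06,-.22]])
# rigid fit
use=[0,1,2,3]
pc=P[use].mean(0);lc=L[use].mean(0);H=(L[use]-lc).T@(P[use]-pc);a=np.arctan2(H[0,1]-H[1,0],H[0,0]+H[1,1])
R=np.array([[np.cos(a),-np.sin(a)],[np.sin(a),np.cos(a)]]);O=pc-R@lc
print("yaw",a,np.rad2deg(a),"O",O); print("res mm",(P-(L@R.T+O))*1000)
json.dump([list(O),float(a)],open("press.json","w"))
w=lambda x,y:O+R@[x,y]
print("knob",w(0,-.135),"lock",w(0,-.2225), "pivot",w(-.058,-.195))
print("lock meas",plane("top",[f(668,127)],.08)); post=plane("top",[f(729,271)],.1)[0];print("post",post,R.T@(post[:2]-O))
b=plane("top",[f(541,85),f(556,182)],.115);print("bar",b,np.rad2deg(np.arctan2(*(b[1]-b[0])[[1,0]])),b.mean(0))
d=post[:2]-w(-.058,-.195);print("lever r",np.hypot(*d), np.rad2deg(np.arctan2(d[1],d[0])-a))
p=cv2.imread("pics/top0.png")[:,:,::-1].copy()
print("jaws",[R.T@(plane("top",[f(*q)],z)[0,:2]-O) for q,z in(((112,198),.056),((277,178),.056))])
E
```

```text
[[ 0.64746204  0.12492167]
 [ 0.53199604  0.1116954 ]
 [ 0.70268327 -0.30684253]
 [ 0.58657088 -0.32079543]]
yaw 0.12571581413275984 7.202985567858247 O [ 0.61717806 -0.09775522]
res mm [[-1.65782541 -3.1099978 ]
 [ 1.92915707 -1.29008084]
 [-1.60596267  1.65339097]
 [ 1.334631    2.74668767]]
knob [ 0.63410502 -0.23168983] lock [ 0.64507621 -0.31849929] pivot [ 0.58408585 -0.29848864]
lock meas [[ 0.63946842 -0.28765041  0.08      ]]
post [ 0.5409131  -0.31918329  0.1       ] [-0.10342684 -0.21011812]
bar [[ 0.65929444 -0.19606663  0.115     ]
 [ 0.59572113 -0.2043881   0.115     ]] -172.54263328989083 [ 0.62750779 -0.20022736  0.115     ]
lever r 0.04787645528639254 -161.59247598152956
jaws [array([-0.00218119,  0.1806047 ]), array([-0.00163778,  0.06891523])]
```

```bash
python3 - <<'E'
from h import *
f=lambda x,y:[x/4.4+262-.4,y/4.4+160-.4]
# landmarks: lock top, fixed face top edge ends mid, bar centre, base edges mid
pts=[("lock",(668,127),.08,(0,-.2225)),("bar",(548.5,133),.115,(0,-.135)),("face",(112,199),.056,(0,.15))]
P=np.array([plane("top",[f(*u)],z)[0,:2] for _,u,z,_ in pts]);L=np.array([q[3] for q in pts])
H=(L-L.mean(0)).T@(P-P.mean(0));a=np.arctan2(H[0,1]-H[1,0],H[0,0]+H[1,1]);R=np.array([[np.cos(a),-np.sin(a)],[np.sin(a),np.cos(a)]]);O=P.mean(0)-R@L.mean(0)
print(a,np.rad2deg(a),O,(P-L@R.T-O)*1000, "corner-based", O0+R2@[0,.03])
# side-view triangulations
g=lambda x,y:[x/3+330-.4,(y-352)/3+225-.4]
print("lock tri",tri(f(668,127),g(345,524)),"bar tri",tri(f(548.5,133),g(228,425)))
p=cv2.imread("pics/top0.png")[:,:,::-1].copy();s=cv2.imread("pics/side0.png")[:,:,::-1].copy()
print("post tri",tri(f(729,270),[c for c,A,q in blobs(mask(s,22,32,170,120,(420,300,445,335)),8)][0]))
E
```

```text
0.12847586586757678 7.361124883501018 [ 0.61076541 -0.06698401] [[ 1.95703369e-01 -1.74577085e-04]
 [-3.37831701e-01  6.35305114e-01]
 [ 1.42128332e-01 -6.35130537e-01]] corner-based [ 0.61341651 -0.06799198]
lock tri (array([ 0.64143434, -0.29033847,  0.07132335]), np.float64(0.0006744339084873477)) bar tri (array([ 0.62985435, -0.20258691,  0.10678038]), np.float64(0.0014670690162874923))
post tri (array([ 0.5410661 , -0.31904981,  0.09697624]), np.float64(0.0026661549271640586))
```

```bash
echo '[[0.6112,-0.0671],0.1285]' > press.json; cat >> h.py <<'E'
from scipy.spatial.transform import Rotation as Ro
def state():
    o=robot.get_obs(); R=Ro.from_rotvec(o["tcp_rot"]).as_matrix(); psi=np.rad2deg(np.arctan2(R[1,0],R[0,0])); return o,o["ee_pos"],R,psi
def to(x,y,z,psi=None):
    o,p,R,ps=state(); d=R.T@(np.array([x,y,z])-p)/.03
    print("pos",np.round(p,4),"psi %.1f"%ps,"units",np.round(d,2),"turn",None if psi is None else np.round(((ps-psi+180)%360-180)/5,2),"j6 %.2f"%o["joints"][5],"t",round(o["time_s"],1),"F",np.round(o["force"],1),"gap %.1f"%(o["finger_gap"]*93))
E
python3 - <<'E'
from h import *
pv=w(-.058,-.195);post=np.array([.5410,-.3190]);d=loc(post)-[-.058,-.195];al=np.arctan2(d[1],d[0]);print(pv,np.hypot(*d),np.rad2deg(al)%360)
for t in(0,.15,.3,.45,.6,.65):
    a=al+t+YAW; q=pv+.065*np.array([np.cos(a),np.sin(a)]); print(t,q,"psi",np.rad2deg(a+np.pi/2)+90)
to(post[0],post[1],.2,69)
E
```

```text
[ 0.57866679 -0.26792478] 0.06346231900628248 226.22957777611714
0 [ 0.54008734 -0.32023754] psi 53.5920854435482
0.15 [ 0.54833807 -0.32541537] psi 62.18645237051054
0.3 [ 0.55726991 -0.32930208] psi 70.7808192974729
0.45 [ 0.56668229 -0.33181039] psi 79.37518622443525
0.6 [ 0.57636381 -0.33288396] psi 87.9695531513976
0.65 [ 0.57961329 -0.33291788] psi 90.83434212705171
pos [0.2361 0.5511 0.2367] psi 156.8 units [-20.77 -22.65   1.26] turn 17.56 j6 -0.09 t 0.1 F [-0.4 -0.4 -0.5] gap 92.9
```

Emit:
move_arm([
  [[93,-0.9,-0.98,0,0],[93,-0.9,-0.98,0,0],[93,-0.9,-0.98,0,0],[93,-0.9,-0.98,0,0],[93,-0.9,-0.98,0,0],[93,-0.9,-0.98,0,0],[93,-0.9,-0.98,0,0],[93,-0.9,-0.98,0,0],[93,-0.9,-0.98,0,0],[93,-0.9,-0.98,0,0],[93,-0.9,-0.98,0,0],[93,-0.9,-0.98,0,0],[93,-0.9,-0.98,0,0],[93,-0.9,-0.98,0,0],[93,-0.9,-0.98,0,0],[93,-0.9,-0.98,0,0],[93,-0.9,-0.98,0,0],[93,-0.9,-0.98,0,0],[93,-0.9,-0.98,0,0],[93,-0.9,-0.98,0,0]],
])

```text
time_s: 2.6
ee_pos: [0.5011, -0.2028, 0.2372]
tcp_rot: [-0.632, -3.077, -0.0]
force: [0.6, 0.6, 0.8]
finger_gap: 1.0
grasp_force: 0.0
```

Emit:
move_arm([
  [[50,-0.9,-0.98,0,0],[50,-0.9,-0.98,0,0],[50,-0.9,-0.98,0,0],[50,0,0,0,1],[50,0,0,0,1],[50,0,0,0,1],[50,0,0,0,1],[50,0,0,0,1],[50,0,0,0,1],[50,0,0,0,1],[50,0,0,0,1],[50,0,0,0,1],[50,0,0,0,1],[50,0,0,0,1],[50,0,0,0,1],[50,0,0,0,1],[50,0,0,0,1],[50,0,0,0,1],[50,0,0,0,1],[50,0,0,0,1]],
])

```text
time_s: 5.1
ee_pos: [0.5405, -0.3144, 0.237]
tcp_rot: [-2.546, -1.838, 0.001]
force: [0.0, -0.8, 1.0]
finger_gap: 0.543
grasp_force: 0.0
```

```bash
python3 - <<'E'
from h import *
to(.541,-.319,.09,70)
E
```

```text
pos [ 0.5405 -0.3144  0.237 ] psi 71.6 units [-0.14  0.07  4.9 ] turn 0.33 j6 -0.29 t 5.1 F [ 0.  -0.8  1. ] gap 50.5
```

Emit:
move_arm([
  [[50,-0.14,0.07,0.7,0],[50,0,0,0.7,0],[50,0,0,0.7,0],[50,0,0,0.7,0],[50,0,0,0.7,0],[50,0,0,0.7,0],[50,0,0,0.7,0],[50,0,0,0,0],[14,0,0,0,0],[14,0,0,0,0],[14,0,0,0,0],[14,0,0,0,0]],
], grip_force=8)

```text
time_s: 6.6
ee_pos: [0.5415, -0.3195, 0.0912]
tcp_rot: [2.544, 1.842, -0.0]
force: [-3.1, -0.6, 1.5]
finger_gap: 0.172
grasp_force: 1.3
```

```bash
python3 - <<'E'
from h import *
to(.5770,-.3329,.09,70)
E
```

```text
pos [ 0.5415 -0.3195  0.0912] psi 71.8 units [-0.06  1.26  0.04] turn 0.36 j6 -0.30 t 6.6 F [-3.1 -0.6  1.5] gap 16.0
```

Emit:
move_arm([
  [[14,-0.06,0.16,0,0],[14,-0.05,0.16,0,0],[14,-0.04,0.16,0,0],[14,0,0.16,0,0],[14,0.01,0.16,0,0],[14,0.03,0.16,0,0],[14,0.03,0.16,0,0],[14,0.04,0.16,0,0],[14,0.02,0.05,0,0],[14,0,0,0,0]],
])

```text
time_s: 7.85
ee_pos: [0.5773, -0.3328, 0.0904]
tcp_rot: [-2.543, -1.84, 0.005]
force: [-14.8, -1.4, 10.5]
finger_gap: 0.174
grasp_force: 8.0
```

```bash
python3 - <<'E'
from h import *
to(.5770,-.3329,.09,70)
d=loc(state()[1])-[-.058,-.195]; print(np.rad2deg(np.arctan2(d[1],d[0]))%360, np.hypot(*d))
E
```

```text
pos [ 0.5773 -0.3328  0.0904] psi 71.8 units [-0.01 -0.01  0.01] turn 0.36 j6 -0.28 t 7.8 F [-14.8  -1.4  10.5] gap 16.2
261.3927688632322 0.06485057917799474
```

Emit:
move_arm([
  [[14,0,-0.08,0,0],[45,0,0,0,0],[45,0,0,0,0],[45,0,0,-0.7,0],[45,0,0,-0.9,0],[45,0,0,-0.9,0],[45,0,0,-0.9,1],[45,0,0,0,1],[45,0,0,0,1],[45,0,0,0,1],[45,0,0,0,1],[45,0,0,0,1],[45,0,0,0,1],[45,0,0,0,1],[45,0,0,0,1],[45,0,0,0,1],[45,0,0,0,1],[45,0,0,0,1],[45,0,0,0,0.9]],
])

```text
time_s: 10.22
ee_pos: [0.5775, -0.3315, 0.1945]
tcp_rot: [3.135, 0.196, 0.003]
force: [0.3, 0.4, -0.3]
finger_gap: 0.482
grasp_force: 0.0
```

```bash
python3 - <<'E'
from h import *
print(w(0,-.135));to(*w(0,-.135),.104,7.4)
p,_=grab("top"); s,_=grab("side")
for n,im,b in(("top",p,(410,205,445,235)),("side",s,(420,290,460,335))):
  for c,A,_ in blobs(mask(im,22,32,150,100,b),5): print(n,c,A)
cv2.imwrite("pics/top1.png",p[:,:,::-1])
E
```

```text
[ 0.6284998  -0.20098696]
pos [ 0.5775 -0.3315  0.1945] psi 7.2 units [ 2.23 -4.11  3.02] turn -0.05 j6 0.85 t 10.2 F [ 0.3  0.4 -0.3] gap 44.8
side [449.63636364 306.33333333] 66
side [446.8 317.2] 5
side [444.42857143 321.        ] 7
```

Emit:
move_arm([
  [[45,0.45,-0.82,0,0],[45,0.45,-0.82,0,0],[45,0.45,-0.82,0,0],[45,0.45,-0.82,0,0],[45,0.43,-0.83,0,0],[45,0,0,0.7,0],[45,0,0,0.8,0],[45,0,0,0.8,0],[45,0,0,0.7,0],[45,0,0,0,0],[10,0,0,0,0],[10,0,0,0,0],[10,0,0,0,0],[10,0,0,0,0],[10,0,0,0,0]],
], grip_force=25)

```text
time_s: 12.2
ee_pos: [0.6289, -0.2014, 0.105]
tcp_rot: [3.133, 0.2, 0.005]
force: [-0.5, -1.0, 6.5]
finger_gap: 0.171
grasp_force: 50.1
```

```bash
python3 - <<'E'
from h import *
to(*w(0,-.135),.104,187.4); print(state()[0]["wrist_torque"],state()[0]["grasp_force"],plane("side",[[449.6,306.3]],.09))
E
```

```text
pos [ 0.6289 -0.2014  0.105 ] psi 7.3 units [-0.01 -0.02  0.03] turn 35.98 j6 1.06 t 12.2 F [-0.5 -1.   6.5] gap 15.9
[-0.24651334  0.20292886  0.06425511] 50.1474604010582 [[ 0.57941651 -0.33380519  0.09      ]]
```

Emit:
move_arm([
  [[10,0,0,0,-1],[10,0,0,0,-1],[10,0,0,0,-1],[10,0,0,0,-1],[10,0,0,0,-1],[10,0,0,0,-1],[10,0,0,0,-1],[10,0,0,0,-1],[10,0,0,0,-1],[10,0,0,0,-1],[10,0,0,0,-1],[10,0,0,0,-1],[10,0,0,0,-1],[10,0,0,0,-1],[10,0,0,0,-1],[10,0,0,0,-1],[10,0,0,0,-1],[10,0,0,0,-1]],
])

```text
time_s: 14.45
ee_pos: [0.6309, -0.2029, 0.1051]
tcp_rot: [2.067, 2.354, 0.004]
force: [13.0, -7.7, -2.5]
finger_gap: 0.17
grasp_force: 43.4
```

Emit:
move_arm([
  [[10,0,0,0,-1],[10,0,0,0,-1],[10,0,0,0,-1],[10,0,0,0,-1],[10,0,0,0,-1],[10,0,0,0,-1],[10,0,0,0,-1],[10,0,0,0,-1],[10,0,0,0,-1],[10,0,0,0,-1],[10,0,0,0,-1],[10,0,0,0,-1],[10,0,0,0,-1],[10,0,0,0,-1],[10,0,0,0,-1],[10,0,0,0,-1],[10,0,0,0,-1],[10,0,0,0,-1],[10,0,0,0,0],[10,0,0,0,0]],
])

```text
time_s: 16.95
ee_pos: [0.6323, -0.2009, 0.1053]
tcp_rot: [-0.2, 3.125, -0.004]
force: [17.2, -0.4, -4.7]
finger_gap: 0.166
grasp_force: 31.6
```

```bash
python3 - <<'E'
from h import *
to(*w(0,-.135),.104,187.4); print(state()[0]["wrist_torque"],state()[0]["grasp_force"])
p,_=grab("top"); s,_=grab("side")
z=cv2.resize(p[160:240,262:442],None,fx=4.4,fy=4.4);z2=cv2.resize(s[195:340,255:470],None,fx=1.6,fy=1.6)
W=np.zeros((600,800,3),np.uint8);W[:352,:792]=z[:352];W[352:352+232,:344]=z2[:232,:344];cv2.imwrite("pics/c2.png",W[:,:,::-1])
E
```

```text
pos [ 0.6323 -0.2009  0.1053] psi -172.7 units [0.13 0.01 0.04] turn -0.01 j6 -2.09 t 16.9 F [17.2 -0.4 -4.7] gap 15.5
[ 0.25183892 -2.774499   -0.10346435] 31.55949868261814
```

View pics/c2.png

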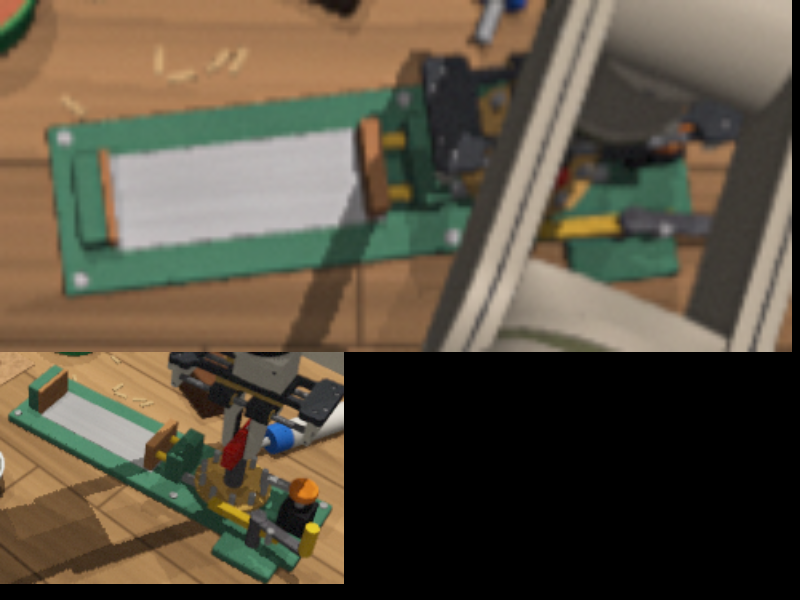

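Emit:
move_arm([
  [[45,0,0,0,0],[45,0,0,0,0],[45,0,0,-0.8,0],[45,0,0,-0.9,0],[45,0,0,-0.9,1],[45,0,0,-0.4,1],[45,0,0,0,1],[45,0,0,0,1],[45,0,0,0,1],[45,0,0,0,1],[45,0,0,0,1],[45,0,0,0,1],[45,0,0,0,1],[45,0,0,0,1],[45,0,0,0,1],[45,0,0,0,1],[45,0,0,0,1],[45,0,0,0,1],[45,0,0,0,1],[45,0,0,0,1]],
])

```text
time_s: 19.55
ee_pos: [0.6267, -0.2005, 0.1918]
tcp_rot: [-1.864, -2.526, 0.001]
force: [0.1, 0.1, 0.1]
finger_gap: 0.482
grasp_force: 0.0
```

Emit:
move_arm([
  [[45,0,0,0,1],[45,0,0,0,1],[45,0,0,0,1],[45,0,0,0,1],[45,0,0,0,1],[45,0,0,0,1],[45,0,0,0,1],[45,0,0,0,0],[45,0,0,0,0]],
])

```text
time_s: 20.68
ee_pos: [0.6272, -0.2006, 0.1922]
tcp_rot: [-2.534, -1.855, 0.001]
force: [0.1, -0.0, -0.1]
finger_gap: 0.485
grasp_force: 0.0
```

```bash
python3 - <<'E'
from h import *
to(.577,-.333,.09,72)
E
```

```text
pos [ 0.6272 -0.2006  0.1922] psi 72.4 units [-4.71 -0.26  3.41] turn 0.08 j6 -0.08 t 20.7 F [ 0.1 -0.  -0.1] gap 45.1
```

Emit:
move_arm([
  [[45,-0.95,-0.05,0,0],[45,-0.95,-0.05,0,0],[45,-0.95,-0.05,0,0],[45,-0.95,-0.05,0,0],[45,-0.91,-0.06,0,0],[45,0,0,0.85,0],[45,0,0,0.85,0],[45,0,0,0.85,0],[45,0,0,0.85,0],[45,0,0,0,0],[14,0,0,0,0],[14,0,0,0,0],[14,0,0,0,0],[14,0,0,0,0]],
], grip_force=8)

```text
time_s: 22.42
ee_pos: [0.5768, -0.3332, 0.0916]
tcp_rot: [-2.536, -1.853, 0.001]
force: [-5.2, 2.2, 5.5]
finger_gap: 0.169
grasp_force: 8.0
```

Emit:
move_arm([
  [[14,-0.04,-0.16,0,0],[14,-0.03,-0.16,0,0],[14,-0.02,-0.16,0,0],[14,0,-0.16,0,0],[14,0.02,-0.16,0,0],[14,0.03,-0.16,0,0],[14,0.05,-0.16,0,0],[14,0.05,-0.16,0,0],[14,0.02,-0.05,0,0],[14,0,0,0,0],[14,0,0,0,0]],
])

```text
time_s: 23.8
ee_pos: [0.5406, -0.319, 0.091]
tcp_rot: [2.535, 1.852, 0.001]
force: [5.4, -6.0, 2.0]
finger_gap: 0.166
grasp_force: 8.0
```

```bash
python3 - <<'E'
from h import *
to(.540,-.3205,.09,72)
E
```

```text
pos [ 0.5406 -0.319   0.091 ] psi 72.3 units [-0.05 -0.    0.03] turn 0.06 j6 -0.31 t 23.8 F [ 5.4 -6.   2. ] gap 15.4
```

Emit:
move_arm([
  [[14,0.01,-0.06,0,0],[14,0,0,0,0],[50,0,0,0,0],[50,0,0,0,0],[50,0,0,-0.7,0],[50,0,0,-0.9,0],[50,0,0,-0.9,0],[50,0,0,-0.9,0],[50,0,0,-0.9,0],[50,0,0,0,0]],
])

```text
time_s: 25.05
ee_pos: [0.5395, -0.3184, 0.2238]
tcp_rot: [2.532, 1.851, 0.003]
force: [-0.9, -0.3, 0.1]
finger_gap: 0.533
grasp_force: 0.0
```

```bash
cat >> h.py <<'E'
def blanks(p,box=(180,180,262,278),z=.034,pr=True):
    out=[]
    H=cv2.cvtColor(p,cv2.COLOR_RGB2HSV)
    k=mask(p,5,10,140,150,box)
    for c,A,q in blobs(k,30):
        f=cv2.findContours((k*0+np.isin(np.arange(k.size).reshape(k.shape),q[:,1]*k.shape[1]+q[:,0])).astype(np.uint8),cv2.RETR_EXTERNAL,cv2.CHAIN_APPROX_NONE)[0][0]
        P=plane("top",q,z)[:,:2]; m=P.mean(0); C=np.cov((P-m).T); e,V=np.linalg.eigh(C); v=V[:,1]
        out.append((m,np.rad2deg(np.arctan2(v[1],v[0]))%180,np.sqrt(12*e[::-1])*1000,A,c))
        if pr: print(np.round(c,1),"A",A,"xy",np.round(m,4),"ang %.1f"%out[-1][1],"size",np.round(out[-1][2],1))
    return out
E
python3 - <<'E'
from h import *
to(.578,.237,.2)
p,_=grab("top"); s,_=grab("side"); blanks(p)
z=cv2.resize(p[160:280,180:445],None,fx=3,fy=3);z2=cv2.resize(s[225:340,330:470],None,fx=2,fy=2)
W=np.zeros((600,800,3),np.uint8);W[:360,:795]=z;W[360:590,:280]=z2;cv2.imwrite("pics/c3.png",W[:,:,::-1])
# bed: gray in top view
k=mask(p,0,179,0,0,(284,185,345,222)); H=cv2.cvtColor(p,cv2.COLOR_RGB2HSV); k=((H[...,1]<40)&(H[...,2]>120)).astype(np.uint8)
b=np.zeros_like(k);b[180:225,280:350]=1;bb=max(blobs(k&b,50),key=lambda t:t[1]);r=rect("top",bb[2],.0145);print("bed",r[0],r[1],np.rad2deg(r[2]),loc(r[0]))
E
```

```text
pos [ 0.5395 -0.3184  0.2238] psi 72.3 units [18.03 -4.41  0.74] turn None j6 -0.31 t 25.1 F [-0.9 -0.3  0.1] gap 49.6
[207.9 208.4] A 94 xy [0.5824 0.3194] ang 179.1 size [42.  20.4]
[235.4 209.3] A 110 xy [0.5804 0.2363] ang 173.3 size [45.  22.4]
[231.  245.9] A 104 xy [0.4701 0.2468] ang 2.4 size [44.4 20.6]
[207.1 248.5] A 88 xy [0.4615 0.3182] ang 175.1 size [41.2 18.8]
bed [ 0.60593707 -0.00434678] [169.12922668  67.99531555] -82.86593294143677 [0.00282208 0.06291026]
```

View pics/c3.png

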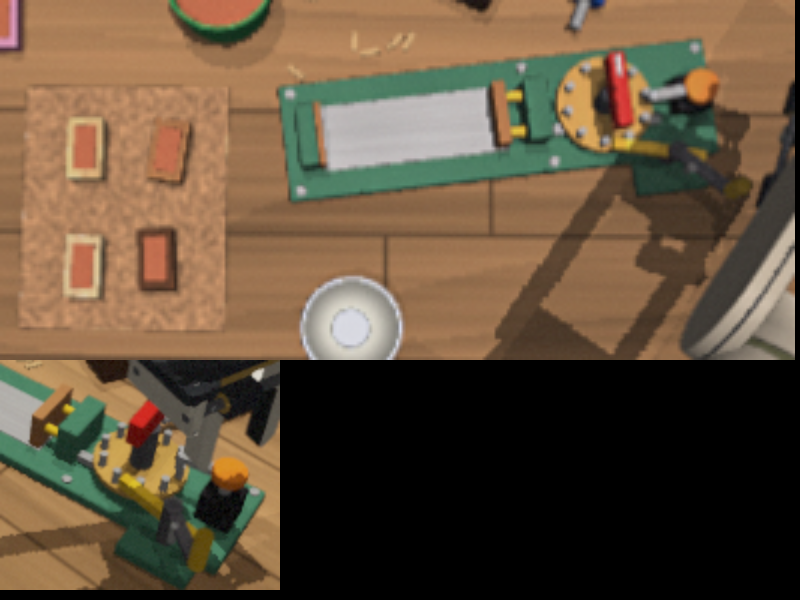

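Emit:
move_arm([
  [[85,0.95,-0.23,0,0],[85,0.95,-0.23,0,0],[85,0.95,-0.23,0,0],[85,0.95,-0.23,0,0],[85,0.95,-0.23,0,0],[85,0.95,-0.23,0,0],[85,0.95,-0.23,0,0],[85,0.95,-0.23,0,0],[85,0.95,-0.23,0,0],[85,0.95,-0.23,0,0],[85,0.95,-0.23,0,0],[85,0.95,-0.23,0,0],[85,0.95,-0.23,0,0],[85,0.95,-0.23,0,0],[85,0.95,-0.23,0,0],[85,0.95,-0.23,0,0],[85,0.95,-0.23,0,0],[85,0.95,-0.23,0,0],[85,0.93,-0.18,0,-1],[85,0,0,0,-0.9]],
])

```text
time_s: 27.65
ee_pos: [0.5779, 0.2387, 0.2173]
tcp_rot: [-2.368, -2.062, 0.005]
force: [0.3, -1.0, 0.4]
finger_gap: 0.914
grasp_force: 0.0
```

```bash
echo '[[0.6131,-0.0668],0.1275]' > press.json; python3 - <<'E'
from h import *
to(.5804,.2363,.027,82)
for y in(.127,.086,.045,.004): print(y,w(0,y))
s,_=grab("side");p,_=grab("top");blanks(p)
for c,A,q in blobs(mask(s,5,10,140,120,(150,165,260,235)),30): P=plane("side",q,.034)[:,:2];print("side",c,A,P.mean(0))
E
```

```text
pos [0.5779 0.2387 0.2173] psi 82.1 units [-0.06  0.12  6.34] turn 0.02 j6 0.45 t 27.6 F [ 0.3 -1.   0.4] gap 85.0
0.127 [0.59695134 0.05916913]
0.086 [0.60216468 0.01850193]
0.045 [ 0.60737803 -0.02216527]
0.004 [ 0.61259138 -0.06283247]
[230.9 246.1] A 89 xy [0.4695 0.2471] ang 5.1 size [38.4 20.6]
[207.  248.6] A 90 xy [0.4614 0.3184] ang 174.2 size [41.2 19.3]
side [218.74545455 180.23636364] 55 [0.58043608 0.31778903]
side [201.51 212.55] 100 [0.46940663 0.24436686]
```

Emit:
move_arm([
  [[85,-0.1,0.1,0.9,0],[85,0,0,0.9,0],[85,0,0,0.9,0],[85,0,0,0.9,0],[85,0,0,0.9,0],[85,0,0,0.8,0],[85,0,0,0.6,0],[85,0,0,0.44,0],[85,0,0,0,0],[55,0,0,0,0],[55,0,0,0,0],[55,0,0,0,0],[55,0,0,0,0],[55,0,0,0,0]],
], grip_force=20)

```text
time_s: 29.5
ee_pos: [0.5823, 0.2338, 0.0304]
tcp_rot: [2.374, 2.057, 0.002]
force: [-2.1, -0.3, 5.6]
finger_gap: 0.665
grasp_force: 20.0
```

```bash
python3 - <<'E'
from h import *
to(*w(0,.127),.15,97.3)
s,_=grab("side");cv2.imwrite("pics/c4.png",cv2.resize(s[120:270,130:330],None,fx=4,fy=4)[:,:,::-1])
E
```

```text
pos [0.5823 0.2338 0.0304] psi 81.8 units [-5.69  1.32 -3.99] turn -3.1 j6 0.44 t 29.5 F [-2.1 -0.3  5.6] gap 61.8
```

View pics/c4.png

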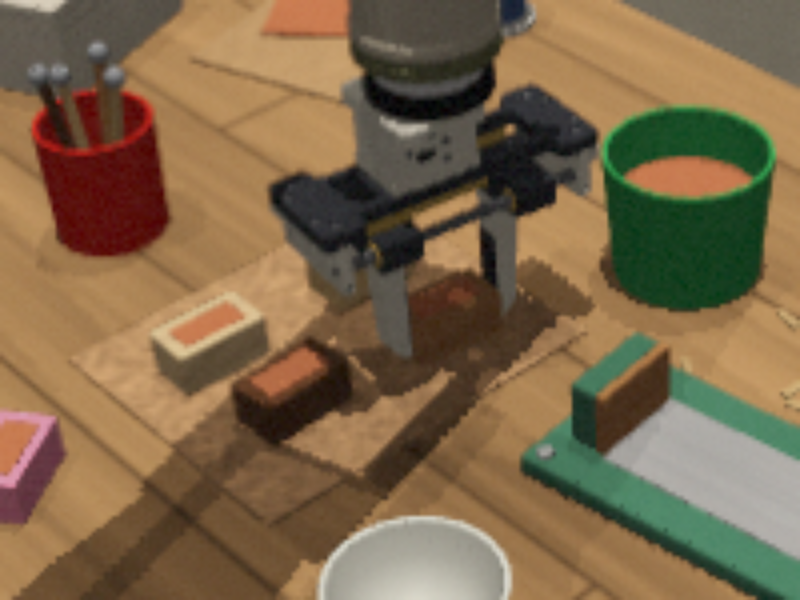

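Emit:
move_arm([
  [[55,0,0,-0.5,0],[55,0,0,-0.8,-1],[55,0,0,-0.9,-1],[55,0,0,-0.9,-1],[55,0,0,-0.9,-0.1],[55,-0.9,-0.04,0,0],[55,-0.9,-0.04,0,0],[55,-0.9,-0.04,0,0],[55,-0.9,-0.04,0,0],[55,-0.9,-0.04,0,0],[55,-0.9,-0.03,0,0],[55,-0.44,-0.02,0,0],[55,0,0,0,0],[55,0,0,0,0]],
])

```text
time_s: 31.3
ee_pos: [0.5965, 0.0597, 0.1496]
tcp_rot: [-2.075, -2.359, -0.001]
force: [0.3, -0.8, -0.6]
finger_gap: 0.668
grasp_force: 20.0
```

```bash
python3 - <<'E'
from h import *
to(*w(0,.127),.0405,97.3)
p,_=grab("top");s,_=grab("side");blanks(p);print(state()[0]["force"])
EE=state()[1]
k=mask(s,5,10,140,100,(225,120,340,260))
for c,A,q in blobs(k,20): print("side held?",c,A,plane("side",[c],EE[2]+.0036)[0],EE)
E
```

```text
pos [0.5965 0.0597 0.1496] psi 97.3 units [-0.02  0.01  3.64] turn 0.01 j6 -0.11 t 31.3 F [ 0.3 -0.8 -0.6] gap 62.1
[207.9 208.4] A 93 xy [0.5826 0.3195] ang 178.1 size [41.8 20.2]
[231.  245.6] A 99 xy [0.4712 0.2468] ang 2.3 size [42.3 20.8]
[207.  248.5] A 87 xy [0.4615 0.3183] ang 175.0 size [41.4 18.7]
[-0.25556304  0.88873873 -0.60300549]
side held? [297.52 179.48] 25 [0.6028103  0.06062896 0.1530603 ] [0.59650723 0.05982958 0.1494603 ]
```

Well centred; lower it and release.

Emit:
move_arm([
  [[55,0,0,0.9,0],[55,0,0,0.9,0],[55,0,0,0.9,0],[55,0,0,0.5,0],[55,0,0,0.25,0],[55,0,0,0.15,0],[55,0,0,0.03,0],[55,0,0,0,0]],
])

```text
time_s: 32.4
ee_pos: [0.5971, 0.0589, 0.0413]
tcp_rot: [2.075, 2.358, 0.001]
force: [0.7, 1.1, -1.1]
finger_gap: 0.664
grasp_force: 20.0
```

```bash
python3 - <<'E'
from h import *
to(*w(0,.127),.0405,97.3)
E
```

```text
pos [0.5971 0.0589 0.0413] psi 97.3 units [ 0.01 -0.    0.03] turn 0.0 j6 -0.11 t 32.4 F [ 0.7  1.1 -1.1] gap 61.7
```

Emit:
move_arm([
  [[55,0,0,0.03,0],[64,0,0,0,0],[76,0,0,0,0],[78,0,0,0,0],[78,0,0,-0.5,0],[80,0,0,-0.8,0],[85,0,0,-0.9,0],[85,0,0,-0.9,0],[85,0,0,-0.5,0],[85,0.84,-0.43,0,0],[85,0.84,-0.43,0,0],[85,0.84,-0.43,0,0],[85,0.84,-0.43,0,0],[85,0.84,-0.43,0,0],[85,0.84,-0.43,0,0],[85,0.84,-0.43,0,0],[85,0.84,-0.4,0,0.9],[85,0,0,0,0],[85,0,0,0,0]],
])

```text
time_s: 34.78
ee_pos: [0.4697, 0.2454, 0.1477]
tcp_rot: [2.164, 2.277, -0.0]
force: [0.1, 0.4, -1.0]
finger_gap: 0.914
grasp_force: 0.0
```

```bash
python3 - <<'E'
from h import *
to(.470,.2460,.027,93)
p,_=grab("top");s,_=grab("side");blanks(p);print("bed");
for b in blanks(p,(270,170,350,230),.044,False): print(b[4],b[0],loc(b[0]),b[1],b[2])
for c,A,q in blobs(mask(s,5,10,140,100,(150,160,340,260)),30): print("side",c,A,plane("side",q,.034)[:,:2].mean(0),loc(plane("side",q,.044)[:,:2].mean(0)))
E
```

```text
pos [0.4697 0.2454 0.1477] psi 92.9 units [0.02 0.01 4.02] turn -0.02 j6 0.33 t 34.8 F [ 0.1  0.4 -1. ] gap 85.0
bed
[293.68141593 204.05309735] [0.59614182 0.06146661] [-0.00051081  0.12938176] 8.50647297793455 [45.09574291 22.51120695]
side [181.24242424 200.6969697 ] 66 [0.46227941 0.31633787] [-0.10884484  0.38848224]
```

Emit:
move_arm([
  [[85,0.02,0.01,0.9,0],[85,0,0,0.9,0],[85,0,0,0.9,0],[85,0,0,0.7,0],[85,0,0,0.5,0],[85,0,0,0.1,0],[85,0,0,0,0],[55,0,0,0,0],[55,0,0,0,0],[55,0,0,0,0],[55,0,0,0,0],[55,0,0,0,0]],
])

```text
time_s: 36.38
ee_pos: [0.4702, 0.2466, 0.0282]
tcp_rot: [2.166, 2.275, 0.001]
force: [-1.3, -1.3, 5.2]
finger_gap: 0.664
grasp_force: 20.0
```

```bash
python3 - <<'E'
from h import *
to(*w(0,.086),.15,97.3)
E
```

```text
pos [0.4702 0.2466 0.0282] psi 92.8 units [-7.81  4.02 -4.06] turn -0.9 j6 0.34 t 36.4 F [-1.3 -1.3  5.2] gap 61.8
```

Emit:
move_arm([
  [[55,0,0,-0.5,0],[55,0,0,-0.8,-0.9],[55,0,0,-0.9,0],[55,0,0,-0.9,0],[55,0,0,-0.9,0],[55,-0.9,0.38,0,0],[55,-0.9,0.38,0,0],[55,-0.9,0.38,0,0],[55,-0.9,0.38,0,0],[55,-0.9,0.38,0,0],[55,-0.9,0.38,0,0],[55,-0.9,0.38,0,0],[55,-0.9,0.38,0,0],[55,-0.87,0.36,0,0],[55,0,0,0,0],[55,0,0,0,0]],
])

```text
time_s: 38.38
ee_pos: [0.6013, 0.0197, 0.1478]
tcp_rot: [-2.075, -2.358, 0.0]
force: [-0.2, 0.8, -1.1]
finger_gap: 0.666
grasp_force: 20.0
```

```bash
python3 - <<'E'
from h import *
to(*w(0,.087),.0385,97.3)
p,_=grab("top");blanks(p)
E
```

```text
pos [0.6013 0.0197 0.1478] psi 97.3 units [-0.01  0.03  3.64] turn -0.0 j6 -0.18 t 38.4 F [-0.2  0.8 -1.1] gap 61.9
[207.8 208.4] A 91 xy [0.5823 0.3197] ang 179.4 size [42.  19.9]
[207.1 248.5] A 88 xy [0.4615 0.3182] ang 175.1 size [41.2 18.8]
```

Emit:
move_arm([
  [[55,-0.01,0.03,0.9,0],[55,0,0,0.9,0],[55,0,0,0.9,0],[55,0,0,0.5,0],[55,0,0,0.25,0],[55,0,0,0.15,0],[55,0,0,0.05,0],[55,0,0,0,0],[64,0,0,0,0],[76,0,0,0,0],[78,0,0,0,0],[78,0,0,-0.5,0],[80,0,0,-0.8,0],[85,0,0,-0.9,0],[85,0,0,-0.9,0],[85,0,0,-0.5,0]],
])

```text
time_s: 40.42
ee_pos: [0.6038, 0.019, 0.1491]
tcp_rot: [2.074, 2.356, 0.003]
force: [-1.1, 0.5, -0.3]
finger_gap: 0.912
grasp_force: 0.0
```

Emit:
move_arm([
  [[85,0.95,-0.31,0,0],[85,0.95,-0.31,0,0],[85,0.95,-0.31,0,0],[85,0.95,-0.31,0,0],[85,0.95,-0.31,0,0],[85,0.95,-0.31,0,0],[85,0.95,-0.31,0,0],[85,0.95,-0.31,0,0],[85,0.95,-0.31,0,0],[85,0.95,-0.31,0,0],[85,0.95,-0.29,0,1],[85,0,0,0,1],[85,0,0,0,0]],
])

```text
time_s: 42.05
ee_pos: [0.4616, 0.3173, 0.1462]
tcp_rot: [-2.272, -2.17, 0.001]
force: [0.7, 0.4, 0.3]
finger_gap: 0.911
grasp_force: 0.0
```

```bash
python3 - <<'E'
from h import *
to(.4615,.3175,.0265,87)
p,_=grab("top");s,_=grab("side");blanks(p);print("bed");
for b in blanks(p,(270,170,350,230),.044,False): print(b[4],b[0],loc(b[0]),b[1],b[2])
for c,A,q in blobs(mask(s,5,10,140,100,(150,160,360,260)),30): print("side",c,A,plane("side",q,.034)[:,:2].mean(0),loc(plane("side",q,.044)[:,:2].mean(0)))
E
```

```text
pos [0.4616 0.3173 0.1462] psi 87.4 units [ 0.01 -0.    3.99] turn 0.08 j6 0.56 t 42.0 F [0.7 0.4 0.3] gap 84.7
[208.4 204.5] A 39 xy [0.5944 0.3185] ang 62.1 size [22.2 17.2]
bed
[308.15841584 201.97029703] [0.60279266 0.01835041] [0.00060361 0.08576986] 6.097858375774109 [43.49057238 20.8248943 ]
[293.67567568 204.09009009] [0.59602979 0.06148264] [-0.00061989  0.12941191] 7.26406023308698 [44.75404553 22.22851558]
side [294.05405405 164.13513514] 37 [0.76829491 0.2317129 ] [0.17985404 0.26734156]
side [307.66666667 162.95555556] 45 [0.797892   0.20972583] [0.20604568 0.24212523]
side [219.15909091 180.36363636] 44 [0.58082804 0.31658412] [0.00713687 0.37385873]
```

Emit:
move_arm([
  [[85,0,0,0.9,0],[85,0,0,0.9,0],[85,0,0,0.9,0],[85,0,0,0.7,0],[85,0,0,0.5,0],[85,0,0,0.09,0],[85,0,0,0,0],[55,0,0,0,0],[55,0,0,0,0],[55,0,0,0,0],[55,0,0,0,0],[55,0,0,0,0]],
])

```text
time_s: 43.65
ee_pos: [0.4623, 0.3173, 0.027]
tcp_rot: [2.273, 2.169, 0.001]
force: [-0.9, -0.6, 5.2]
finger_gap: 0.666
grasp_force: 20.0
```

```bash
python3 - <<'E'
from h import *
to(*w(0,.0455),.15,97.3); print(w(0,.0455))
E
```

```text
pos [0.4623 0.3173 0.027 ] psi 87.3 units [-11.06   5.36  -4.1 ] turn -2.0 j6 0.56 t 43.6 F [-0.9 -0.6  5.2] gap 61.9
[ 0.60731445 -0.02166933]
```

Emit:
move_arm([
  [[55,0,0,-0.5,0],[55,0,0,-0.8,-1],[55,0,0,-0.9,-1],[55,0,0,-0.9,0],[55,0,0,-0.9,0],[55,-0.91,0.26,0,0],[55,-0.91,0.26,0,0],[55,-0.91,0.26,0,0],[55,-0.91,0.26,0,0],[55,-0.91,0.26,0,0],[55,-0.91,0.26,0,0],[55,-0.91,0.26,0,0],[55,-0.91,0.26,0,0],[55,-0.91,0.26,0,0],[55,-0.91,0.26,0,0],[55,-0.91,0.26,0,0],[55,-0.91,0.26,0,0],[55,-0.9,0.24,0,0],[55,0,0,0,0],[55,0,0,0,0]],
])

```text
time_s: 46.15
ee_pos: [0.6066, -0.0214, 0.1466]
tcp_rot: [-2.075, -2.358, -0.0]
force: [-0.7, -0.3, -0.8]
finger_gap: 0.667
grasp_force: 20.0
```

```bash
python3 - <<'E'
from h import *
to(*w(0,.0455),.0375,97.3)
p,_=grab("top");blanks(p)
E
```

```text
pos [ 0.6066 -0.0214  0.1466] psi 97.3 units [-0.02  0.02  3.64] turn -0.0 j6 -0.25 t 46.1 F [-0.7 -0.3 -0.8] gap 62.1
[207.9 208.4] A 93 xy [0.5825 0.3195] ang 178.5 size [42.  20.2]
```

Emit:
move_arm([
  [[55,-0.02,0.02,0.9,0],[55,0,0,0.9,0],[55,0,0,0.9,0],[55,0,0,0.5,0],[55,0,0,0.25,0],[55,0,0,0.15,0],[55,0,0,0.05,0],[55,0,0,0,0],[64,0,0,0,0],[76,0,0,0,0],[78,0,0,0,0],[78,0,0,-0.5,0],[80,0,0,-0.8,0],[85,0,0,-0.9,0],[85,0,0,-0.9,0],[85,0,0,-0.5,0]],
])

```text
time_s: 48.2
ee_pos: [0.6088, -0.0224, 0.148]
tcp_rot: [2.073, 2.356, 0.003]
force: [-0.1, 0.7, 0.5]
finger_gap: 0.914
grasp_force: 0.0
```

Emit:
move_arm([
  [[85,0.95,0.05,0,0],[85,0.95,0.05,0,0],[85,0.95,0.05,0,0],[85,0.95,0.05,0,0],[85,0.95,0.05,0,0],[85,0.95,0.05,0,0],[85,0.95,0.05,0,0],[85,0.95,0.05,0,0],[85,0.95,0.05,0,0],[85,0.95,0.05,0,0],[85,0.95,0.05,0,0],[85,0.93,0.05,0,0.8],[85,0,0,0,0.7],[85,0,0,0,0]],
])

```text
time_s: 49.95
ee_pos: [0.5818, 0.3189, 0.1448]
tcp_rot: [-2.224, -2.219, 0.001]
force: [0.6, 0.9, 0.1]
finger_gap: 0.913
grasp_force: 0.0
```

```bash
python3 - <<'E'
from h import *
to(.5818,.3185,.0265,90)
p,_=grab("top");s,_=grab("side");blanks(p);print("bed");
for b in blanks(p,(270,170,350,230),.044,False): print(b[4],b[0],loc(b[0]),b[1],b[2])
for c,A,q in blobs(mask(s,5,10,140,60,(190,160,250,210)),30): print("side",c,A,plane("side",q,.034)[:,:2].mean(0))
E
```

```text
pos [0.5818 0.3189 0.1448] psi 89.9 units [-0.01  0.    3.94] turn -0.03 j6 0.43 t 50.0 F [0.6 0.9 0.1] gap 84.9
bed
[308.15841584 201.97029703] [0.60279266 0.01835041] [0.00060361 0.08576986] 6.097858375774109 [43.49057238 20.8248943 ]
[321.38372093 200.87209302] [ 0.60644458 -0.02107561] [-0.00078732  0.04619951] 6.906786470742162 [40.64885396 19.38175246]
[293.71428571 204.04464286] [0.59616831 0.06136887] [-0.00049696  0.12928145] 8.56600838763606 [45.29635974 22.30420335]
side [219.34482759 180.06896552] 58 [0.58199267 0.31726635]
```

Emit:
move_arm([
  [[85,0,0,0.9,0],[85,0,0,0.9,0],[85,0,0,0.9,0],[85,0,0,0.7,0],[85,0,0,0.5,0],[85,0,0,0.04,0],[85,0,0,0,0],[55,0,0,0,0],[55,0,0,0,0],[55,0,0,0,0],[55,0,0,0,0],[55,0,0,0,0]],
])

```text
time_s: 51.55
ee_pos: [0.5824, 0.3188, 0.0273]
tcp_rot: [2.225, 2.218, 0.001]
force: [-1.5, -0.2, 4.0]
finger_gap: 0.671
grasp_force: 20.0
```

```bash
python3 - <<'E'
from h import *
to(*w(0,.005),.15,97.3); print(w(0,.005))
E
```

```text
pos [0.5824 0.3188 0.0273] psi 89.8 units [-12.68   1.05  -4.09] turn -1.5 j6 0.43 t 51.5 F [-1.5 -0.2  4. ] gap 62.4
[ 0.61246423 -0.06184059]
```

Emit:
move_arm([
  [[55,0,0,-0.5,0],[55,0,0,-0.8,-0.8],[55,0,0,-0.9,-0.7],[55,0,0,-0.9,0],[55,0,0,-0.9,0],[55,-0.91,-0.04,0,0],[55,-0.91,-0.04,0,0],[55,-0.91,-0.04,0,0],[55,-0.91,-0.04,0,0],[55,-0.91,-0.04,0,0],[55,-0.91,-0.04,0,0],[55,-0.91,-0.04,0,0],[55,-0.91,-0.04,0,0],[55,-0.91,-0.04,0,0],[55,-0.91,-0.05,0,0],[55,-0.91,-0.05,0,0],[55,-0.91,-0.05,0,0],[55,-0.91,-0.05,0,0],[55,-0.88,-0.04,0,0],[55,0,0,0,0]],
])

```text
time_s: 54.05
ee_pos: [0.6127, -0.0636, 0.1473]
tcp_rot: [2.078, 2.356, -0.0]
force: [-0.6, -0.3, -1.0]
finger_gap: 0.664
grasp_force: 20.0
```

```bash
python3 - <<'E'
from h import *
to(*w(0,.005),.0378,97.3)
E
```

```text
pos [ 0.6127 -0.0636  0.1473] psi 97.2 units [ 0.06 -0.    3.65] turn -0.03 j6 -0.31 t 54.0 F [-0.6 -0.3 -1. ] gap 61.7
```

Emit:
move_arm([
  [[55,0.06,0,0.9,0],[55,0,0,0.9,0],[55,0,0,0.9,0],[55,0,0,0.5,0],[55,0,0,0.25,0],[55,0,0,0.15,0],[55,0,0,0.05,0],[55,0,0,0,0],[64,0,0,0,0],[76,0,0,0,0],[78,0,0,0,0],[78,0,0,-0.5,0],[78,0,0,-0.8,0],[78,0,0,-0.9,0],[50,0,0,-0.9,0],[50,0,0,-0.9,0],[50,0,0,0,0]],
])

```text
time_s: 56.18
ee_pos: [0.6147, -0.0605, 0.1615]
tcp_rot: [2.072, 2.354, 0.005]
force: [-0.3, -1.3, -0.0]
finger_gap: 0.572
grasp_force: 0.0
```

Emit:
move_arm([
  [[45,-0.94,0,0,0],[45,-0.94,0,0,0],[45,-0.94,0,0,0],[45,-0.94,0,0,0],[45,-0.93,0,0,0],[45,0,0,0,-1],[45,0,0,0,-1],[45,0,0,0,-1],[45,0,0,0,-1],[45,0,0,0,-1],[45,0,0,0,-1],[45,0,0,0,-1],[45,0,0,0,-1],[45,0,0,0,-1],[45,0,0,0,-1],[45,0,0,0,-1],[45,0,0,0,-1]],
])

```text
time_s: 58.3
ee_pos: [0.6298, -0.1994, 0.1561]
tcp_rot: [-0.613, -3.08, -0.0]
force: [0.7, -0.2, 0.1]
finger_gap: 0.484
grasp_force: 0.0
```

Emit:
move_arm([
  [[45,0,0,0,-1],[45,0,0,0,-1],[45,0,0,0,-1],[45,0,0,0,-1],[45,0,0,0,-1],[45,0,0,0,-1],[45,0,0,0,0]],
])

```text
time_s: 59.18
ee_pos: [0.6299, -0.1995, 0.1563]
tcp_rot: [0.199, -3.134, -0.001]
force: [-0.5, -0.2, -0.6]
finger_gap: 0.484
grasp_force: 0.0
```

```bash
python3 - <<'E'
from h import *
to(.6306,-.2012,.104,187.3)
p,_=grab("top")
for b in blanks(p,(270,170,350,230),.044,False): print(b[4],b[0],loc(b[0]),b[1],b[2])
s,_=grab("side")
W=np.zeros((600,800,3),np.uint8);z=cv2.resize(p[165:235,265:445],None,fx=4,fy=4);W[:280,:720]=z
z=cv2.resize(s[195:340,255:470],None,fx=2.2,fy=2.2);W[280:280+z.shape[0],:z.shape[1]]=z;cv2.imwrite("pics/c5.png",W[:,:,::-1])
E
```

```text
pos [ 0.6299 -0.1995  0.1563] psi -172.7 units [-0.02 -0.06  1.74] turn -0.0 j6 -2.08 t 59.2 F [-0.5 -0.2 -0.6] gap 45.0
[334.19354839 199.31182796] [ 0.61149483 -0.05930478] [-0.00063909  0.00763848] 5.271714863857824 [41.59128076 20.27173863]
[308.21359223 201.98058252] [0.60276342 0.01818585] [0.00055369 0.08561036] 5.912704609427323 [44.10704252 21.02180938]
[321.41176471 200.8       ] [ 0.60666305 -0.02115937] [-0.00058127  0.04608865] 7.981142310081793 [40.34570754 19.16189471]
[293.68141593 204.05309735] [0.59614182 0.06146661] [-0.00051081  0.12938176] 8.50647297793455 [45.09574291 22.51120695]
```

View pics/c5.png

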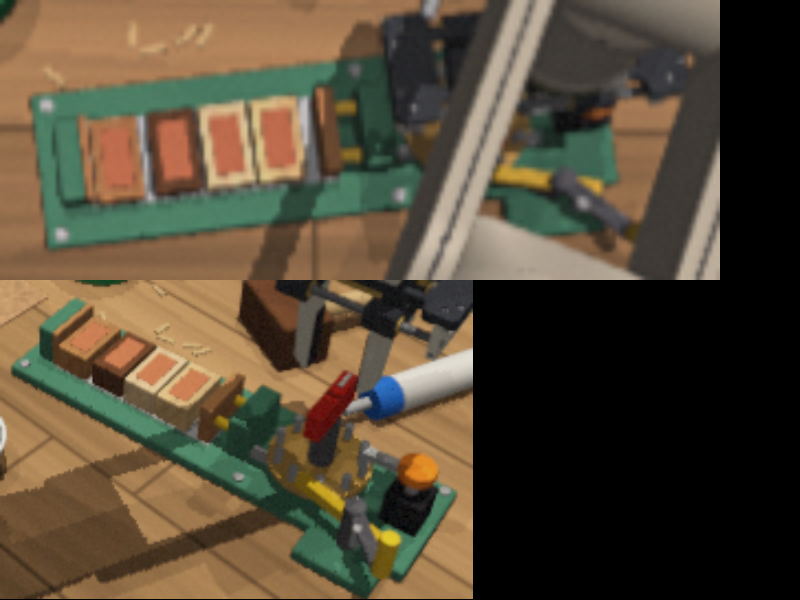

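Emit:
move_arm([
  [[45,-0.02,-0.06,0.6,0],[45,0,0,0.6,0],[45,0,0,0.54,0],[45,0,0,0,0],[10,0,0,0,0],[10,0,0,0,0],[10,0,0,0,0],[10,0,0,0,0],[10,0,0,0,0.9],[10,0,0,0,0.9],[10,0,0,0,0.9],[10,0,0,0,0.9],[10,0,0,0,0.9],[10,0,0,0,0.9],[10,0,0,0,0.9],[10,0,0,0,0.9],[10,0,0,0,0.1],[10,0,0,0,0]],
], grip_force=30)

```text
time_s: 61.52
ee_pos: [0.6316, -0.2015, 0.1058]
tcp_rot: [0.789, 3.04, -0.0]
force: [-1.3, 1.1, 4.8]
finger_gap: 0.17
grasp_force: 30.0
```

```bash
python3 - <<'E'
from h import *
to(.6306,-.2012,.104,187.3-36); print(state()[0]["wrist_torque"],state()[0]["grasp_force"])
E
```

```text
pos [ 0.6316 -0.2015  0.1058] psi 150.9 units [ 0.03 -0.01  0.06] turn -0.08 j6 -1.45 t 61.5 F [-1.3  1.1  4.8] gap 15.8
[ 0.14478773  0.30130685 -0.01195184] 29.9986669421196
```

Click 1 is in. Now click 2.

Emit:
move_arm([
  [[10,0,0,0,0.9],[10,0,0,0,0.9],[10,0,0,0,0.9],[10,0,0,0,0.9],[10,0,0,0,0.9],[10,0,0,0,0.9],[10,0,0,0,0.9],[10,0,0,0,0.9],[10,0,0,0,0.1],[10,0,0,0,0],[10,0,0,0,0]],
])

```text
time_s: 62.9
ee_pos: [0.6313, -0.2018, 0.1058]
tcp_rot: [1.701, 2.64, -0.001]
force: [-2.8, 0.5, 6.5]
finger_gap: 0.167
grasp_force: 30.0
```

```bash
python3 - <<'E'
from h import *
to(.6306,-.2012,.104,187.3-72); print(state()[0]["wrist_torque"],state()[0]["grasp_force"])
p,_=grab("top")
for b in blanks(p,(270,170,350,230),.044,False): print(b[4],b[0],loc(b[0]),b[1],b[2])
E
```

```text
pos [ 0.6313 -0.2018  0.1058] psi 114.4 units [ 0.03 -0.01  0.06] turn -0.18 j6 -0.81 t 62.9 F [-2.8  0.5  6.5] gap 15.6
[-0.06373513  0.57681419  0.07692034] 30.001152455806732
[330.46315789 199.54736842] [ 0.61068625 -0.04816924] [-2.51685180e-05  1.87864564e-02] 6.229742830602277 [42.70106775 20.33423658]
[306.47058824 202.14705882] [0.60221648 0.02337963] [0.0006716  0.09083152] 4.89598103311863 [43.8347056  20.95318396]
[318.56976744 200.95348837] [ 0.60612655 -0.01268445] [-3.57909783e-05  5.45629953e-02] 8.729027926620205 [40.190635   19.67376792]
[293.71052632 204.01754386] [0.59624986 0.06138048] [-0.0004146  0.1292826] 8.012861034060222 [45.03173652 22.71905905]
```

Emit:
move_arm([
  [[10,0,0,0,0.8],[10,0,0,0,0.8],[10,0,0,0,0.8],[10,0,0,0,0.8],[10,0,0,0,0.8],[10,0,0,0,0.8],[10,0,0,0,0.8],[10,0,0,0,0.8],[10,0,0,0,0.8],[10,0,0,0,0],[10,0,0,0,0]],
])

```text
time_s: 64.32
ee_pos: [0.6309, -0.2018, 0.1058]
tcp_rot: [2.434, 1.986, -0.001]
force: [-5.2, -0.3, 6.8]
finger_gap: 0.172
grasp_force: 30.0
```

```bash
python3 - <<'E'
from h import *
to(.6306,-.2012,.104,187.3-108); print(state()[0]["wrist_torque"],state()[0]["grasp_force"])
p,_=grab("top");s,_=grab("side")
for b in blanks(p,(270,170,350,230),.044,False): print(b[4],b[0],loc(b[0]),b[1],b[2])
W=np.zeros((600,800,3),np.uint8);z=cv2.resize(p[165:235,265:445],None,fx=4,fy=4);W[:280,:720]=z
z=cv2.resize(s[195:340,255:470],None,fx=2.2,fy=2.2);W[280:280+z.shape[0],:z.shape[1]]=z;cv2.imwrite("pics/c6.png",W[:,:,::-1])
E
```

```text
pos [ 0.6309 -0.2018  0.1058] psi 78.4 units [ 0.02 -0.02  0.06] turn -0.18 j6 -0.18 t 64.3 F [-5.2 -0.3  6.8] gap 16.0
[-0.03102448  0.99324635  0.26177088] 30.037321150302887
[329.29347826 199.79347826] [ 0.60991031 -0.04467608] [-0.00035063  0.02234992] 7.782238879314264 [41.38630954 20.01462223]
[305.24509804 202.39215686] [0.60144479 0.02703087] [0.00037044 0.09455125] 9.630993895610544 [43.52042527 21.25862308]
[317.28571429 201.10714286] [ 0.60562915 -0.00885547] [-4.22782462e-05  5.84241416e-02] 10.082914311991715 [39.95538119 19.16308302]
[293.13274336 204.03539823] [0.59618168 0.06310222] [-0.00026329  0.13099903] 9.273735027012663 [45.16644228 22.42846279]
```

View pics/c6.png

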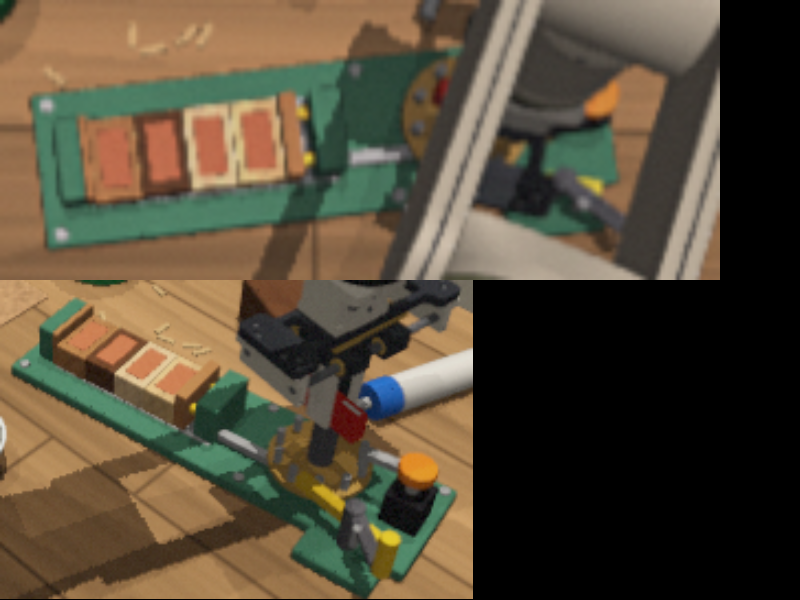

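Emit:
move_arm([
  [[14,0,0,0,0],[40,0,0,0,0],[40,0,0,0,0],[40,0,0,-0.7,0],[40,0,0,-0.8,0],[40,0,0,-0.5,0],[0,-0.7,0.23,0,0],[0,-0.7,0.23,0,0],[0,-0.7,0.23,0,0],[0,-0.63,0.23,0,0],[0,0,0,0,0],[0,0,0,0,0],[0,0,0,0,0]],
])

```text
time_s: 66.05
ee_pos: [0.6418, -0.2863, 0.165]
tcp_rot: [-2.435, -1.984, -0.0]
force: [1.4, 0.4, -0.2]
finger_gap: 0.004
grasp_force: 0.0
```

```bash
python3 - <<'E'
from h import *
to(*w(0,-.2225),.105)
p,_=grab("top")
for b in blanks(p,(270,170,350,230),.044,False): print(b[4],b[0],loc(b[0]),b[1],b[2])
for c,A,q in blobs(mask(p,170,4,180,100,(360,160,410,225)),10): P=plane("top",q,.115)[:,:2];e,V=np.linalg.eigh(np.cov(P.T));print("bar",c,A,P.mean(0),np.rad2deg(np.arctan2(V[1,1],V[0,1]))%180)
E
```

```text
pos [ 0.6418 -0.2863  0.165 ] psi 78.4 units [-0.04 -0.    2.  ] turn None j6 -0.29 t 66.0 F [ 1.4  0.4 -0.2] gap 0.4
[329.25274725 199.75824176] [ 0.61001594 -0.04455507] [-0.00023047  0.02245651] 7.164446037801213 [41.42049392 19.81002514]
[305.24509804 202.39215686] [0.60144479 0.02703087] [0.00037044 0.09455125] 9.630993895610544 [43.52042527 21.25862308]
[317.31764706 201.05882353] [ 0.60577609 -0.00895085] [9.13376079e-05 5.83108512e-02] 9.347717199695353 [39.92907742 19.42292033]
[293.15789474 203.97368421] [0.59636888 0.06302842] [-8.70045571e-05  1.30902027e-01] 8.373518774039098 [45.4225634  22.64324562]
bar [382.6097561  189.04878049] 82 [ 0.62987516 -0.1898894 ] 81.45888641935196
```

Emit:
move_arm([
  [[0,-0.04,0,0.8,0],[0,0,0,0.8,0],[0,0,0,0.35,0],[0,0,0,0.1,0],[0,0,0,0.1,0],[0,0,0,0.1,0],[0,0,0,0.1,0],[0,0,0,0.1,0],[0,0,0,0.1,0],[0,0,0,0.1,0],[0,0,0,0.1,0],[0,0,0,0.1,0],[0,0,0,0,0]],
])

```text
time_s: 67.72
ee_pos: [0.6414, -0.2884, 0.0812]
tcp_rot: [2.436, 1.984, -0.0]
force: [-5.6, 2.3, 12.6]
finger_gap: 0.006
grasp_force: 6.6
```

```bash
python3 - <<'E'
from h import *
to(*w(0,-.2225),.081)
E
```

```text
pos [ 0.6414 -0.2884  0.0812] psi 78.3 units [ 0.03 -0.01  0.01] turn None j6 -0.29 t 67.7 F [-5.6  2.3 12.6] gap 0.6
```

Emit:
move_arm([
  [[0,0,0,0.08,0],[0,0,0,0,0],[0,0,0,-0.6,0],[0,0,0,-0.9,0],[0,0,0,-0.9,0],[0,0,0,-0.9,0],[0,-0.9,0,-0.4,0],[0,-0.9,0,0,0],[0,-0.9,0,0,0],[0,-0.9,0,0,0],[0,-0.9,0,0,0],[0,-0.9,0,0,0],[0,0,0,0,0],[0,0,0,0,0]],
])

```text
time_s: 69.47
ee_pos: [0.6082, -0.4471, 0.1872]
tcp_rot: [-2.436, -1.982, -0.0]
force: [-0.0, -1.0, -0.0]
finger_gap: 0.006
grasp_force: 0.0
```

```bash
python3 - <<'E'
from h import *
p,_=grab("top");s,_=grab("side")
for b in blanks(p,(270,170,350,230),.044,False): print(b[4],loc(b[0]),b[1])
for c,A,q in blobs(mask(p,9,17,180,120,(395,170,430,210)),10): print("lock top",c,A)
for c,A,q in blobs(mask(s,9,17,180,120,(425,265,460,310)),10): print("lock side",c,A)
for z in(.08,.062): print(z,proj("top",[*w(0,-.2225),z]),proj("side",[*w(0,-.2225),z]))
W=np.zeros((600,800,3),np.uint8);z=cv2.resize(p[165:235,265:445],None,fx=4,fy=4);W[:280,:720]=z
z=cv2.resize(s[195:340,255:470],None,fx=2.2,fy=2.2);W[280:280+z.shape[0],:z.shape[1]]=z;cv2.imwrite("pics/c7.png",W[:,:,::-1])
E
```

```text
[329.29347826 199.79347826] [-0.00035063  0.02234992] 7.782238879314264
[305.24509804 202.39215686] [0.00037044 0.09455125] 9.630993895610544
[317.24096386 201.06024096] [0.00011419 0.05853843] 9.262852159496134
[293.13043478 204.02608696] [-0.00023424  0.13100211] 7.612180801460141
lock top [412.95348837 188.3255814 ] 43
lock side [447.18181818 283.        ] 11
lock side [441.28571429 289.42857143] 49
0.08 [[413.34506948 187.81632822]] [[444.03462254 278.06069604]]
0.062 [[411.70583471 189.00679446]] [[442.10782207 284.52527723]]
```

View pics/c7.png

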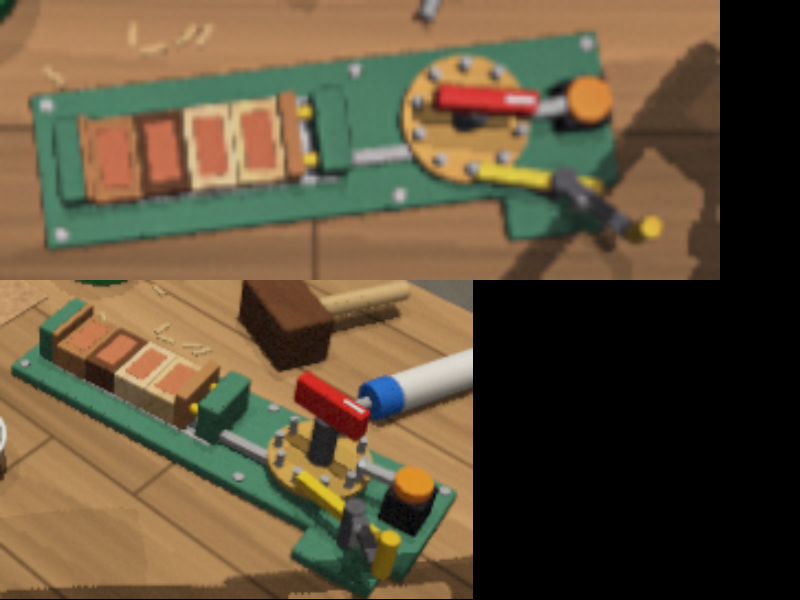

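The orange cap now sits on its black housing, about 6 px lower in the side view, which matches 18 mm of travel. The four blanks are packed in one row between the jaws and the lever is back.

```bash
python3 -c "
from cell import robot
print(robot.close_job())"
```

```text
the job is handed in; nothing more can be done
None
```

I handed the job in at about 69 s; the hand-in call returned no verdict. The pawl was freed, the jaw wound fully open and the pawl re-engaged. All four blanks lie red panel up in one centred row, gripped at click 3, and the lock button is home.

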